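Put a lacquer sample panel away upright in the bench drawer and push the drawer home

TASK

First stand the red lacquered panel from the sloping easel on its short end on the cork pad and let go of it, so that it can be taken again from above by its broad faces. Then stand it upright on the floor of the empty middle slot of the open drawer, halfway between the slot's ends, and let go. Finally push the drawer fully home without slamming, until it clicks in at its catch; do not disturb the bowl, the tin or the brush.

Things in the scene. Friction and masses are not known exactly. Their poses are not given: they have to be found in the camera images.
- panel: Loose red lacquered wooden panel, 110 x 60 x 20 mm, about 0.1 kg. Origin at its centre; x along its length, y its width, z its thickness. It starts on the easel, x rising up the slope at 30 degrees, y level, its sides overhanging the easel by 8 mm each, so it can be gripped across its width. On end (either end down) its centre is 55 mm above its foot; put down plumb it stands by itself.
- easel: Fixed wooden easel, foot 115 x 44 mm, with a board 44 mm wide sloping at 30 degrees, low end (with a lip 12 mm high) towards -x, rising to its own +x. Origin on the bench under its centre; its top edge is about 83 mm above the bench.
- pad: Square cork pad, 140 x 140 x 6 mm, fixed on the bench. Origin at the centre of its underside; its top is 6 mm above the bench. The pad and the easel change sides from start to start.
- cab: Fixed wooden bench cabinet, 260 mm deep (x) x 220 mm wide (y) x 160 mm high, with one drawer. Origin on the bench under its centre; the drawer's front faces its own -x and the drawer slides out along -x. The cabinet's front face is 130 mm to -x of the origin when the drawer is shut.
- cab_drawer0 (a joint): How far the drawer is out, in m: 0 is fully home, starts 0.14 to 0.17 m open. A sprung roller catch resists at about 7 to 15 mm with some 5 N, then pulls the drawer in to 0. Runs with about 1 N friction.
- slot (a point): Centre of the floor (23 mm above the bench) of the drawer's empty middle slot; moves with the drawer; axes as the cabinet's. Slot along x, 100 mm long, 28 mm wide, open-ended, between dividers 8 mm thick, 50 mm high. The panel's 60 mm width goes along x. Fixed black panels 110 mm high, near faces 73 mm to either side. Drawer walls 122 mm high; front (133 mm high), outer face 89 mm to -x.
- cab_drawer0_handle (a point): Middle of the drawer's dark steel bar handle (110 mm along y, bar about 10 mm thick), 35 mm in front of the drawer's front face, about 122 mm above the bench; moves with the drawer. Push on the handle or on the drawer's front.
- bowl: Bystander: loose amber wooden bowl, 116 mm across, 65 mm high; origin at the centre of its underside.
- tin: Bystander: loose steel tin, 72 mm across, 100 mm high; origin at the centre of its underside.
- brush: Bystander: loose brush, 180 mm long, lying on the bench at the robot's left; origin at its underside.
Things that resemble listed ones, but are neither listed nor needed, are in the scene too. Of the things that look like the pad, take the one that is nearest to the robot's base at the start.

How it is judged:
On the way, in this order (a step that is already met when the one before it is completed fails the run):
1. the red panel stands upright on a short end on the cork pad, let go of and still ((angle between panel's own x axis and vertical below 0.1 rad or angle between panel's own x axis and vertical above 3.04159 rad) and height (world z) of panel between 0.055 and 0.067 m and horizontal distance between panel and pad below 0.07 m and contact force between panel and the fingers below 0.1 N and linear speed of panel below 0.02 m/s), for 0.2 s.
2. the panel stands upright on the floor of the drawer's middle slot, about halfway along it, let go of and still, the drawer not yet shut ((angle between panel's own x axis and vertical below 0.25 rad or angle between panel's own x axis and vertical above 2.89159 rad) and x of panel in the frame of slot between -0.022 and 0.022 m and y of panel in the frame of slot between -0.014 and 0.014 m and z of panel in the frame of slot between 0.047 and 0.063 m and contact force between panel and the fingers below 0.1 N and linear speed of panel below 0.02 m/s and value of joint cab_drawer0 above 0.03 m), for 0.2 s.
At the end, for the whole second after the job is handed in: The drawer is home past its catch (within 4 mm), and the red panel stands on a short end on the floor of the middle slot (within 15 degrees of upright, its centre within 22 mm of the slot's middle along it and between the dividers), released and still ((angle between panel's own x axis and vertical below 0.25 rad or angle between panel's own x axis and vertical above 2.89159 rad) and x of panel in the frame of slot between -0.022 and 0.022 m and y of panel in the frame of slot between -0.014 and 0.014 m and z of panel in the frame of slot between 0.047 and 0.063 m and contact force between panel and the fingers below 0.1 N and linear speed of panel below 0.02 m/s and value of joint cab_drawer0 below 0.004 m); the robot touches nothing.
It fails at once if the bowl is pushed away (more than 25 mm) (distance of bowl from where it was at the start of the episode above 0.025 m).
It fails at once if the tin is pushed away (more than 25 mm) (distance of tin from where it was at the start of the episode above 0.025 m).
It fails at once if the brush is pushed away (more than 25 mm) (distance of brush from where it was at the start of the episode above 0.025 m).
It fails at once if the drawer is slammed (faster than 0.6 m/s) (velocity of joint cab_drawer0 below -0.6 m/s).
It also fails if it takes over 72 s, if anything falls off the work surface, if the arm or the gripper's body presses on something with over 40 N, if the wrist force passes 120 N, or if a joint passes its speed limit or range.

ROBOT

A 6-joint arm with a two-finger parallel gripper is mounted at the origin on the work surface. World frame = base frame: x ahead of the robot, y to its left, z up, the work surface at z = 0. Lengths are in m, angles in rad, forces in N, time in s.
With the tool pointing down it reaches from about 0.225 to 0.875 m from the base axis. Payload 3.4 kg.
Tool frame: the origin (TCP) lies at the very end of the fingers, on their centre line; the grasp point (between the pads) lies 19 mm behind it (manip.tcp_to_grasp is the distance from the TCP to the grasp point, in m); z points along the fingers, y is the line along which they close (so a half turn about z gives the same grasp; the last joint's range is limited). The gripper opens to 85 mm and grips with 20 to 120 N. Pads are 22 mm wide; open, the fingers measure 114 mm over their backs; the gripper's body (76 mm by 85 mm) begins 54 mm behind the grasp point. The pads swing forward as they close: fully open they stand 13 mm farther back than shut.
Start: joints at [-1.309, 0.276, 1.505, -0, 1.361, -0.121], TCP at [0.215, -0.533, 0.231] pointing down, gripper open.
Joint ranges: [-2.89, 2.89], [-0.75, 2.08], [0.22, 2.7], [-1.18, 4.32], [0.11, 2.71], [-2.7, 2.7]. Speed limits (rad/s): [2.57, 2.57, 3.14, 3.14, 3.14, 3.14].

INTERFACE

Orientations are given as a unit quaternion [w, x, y, z].
In Python, from rig import status, get_image, job, manip gives the robot as it stands.
- The arm moves only by the tool apply_moves, never from a script. Its arguments are lists of equal length, an entry for each row: "xyz": the shift along the tool's x, y, z each as a share of 0.3 m, from -1 to 1, a list of three; "rot": the turn, a rotation vector about the tool's x, y, z each as a share of 60 degrees, from -1 to 1, a list of three; "hand": the opening, from -1 (shut) to 1 (fully open). A call has 1 to 8 rows; each row shifts and turns the commanded pose from where the row before left it, along the tool's axes as they then stand; what a row does not reach is not made up. A row lasts 1/8 s, in which the tool goes at most 62.5 mm and 10.7 degrees, less where a joint would pass 70% of its speed; a pose out of reach is approached as far as the arm can. A call with a number of a shift or a turn outside -1 to 1 is refused whole. A call with a gripper value outside its range is refused whole. The fingers move at their own pace and stop on an object; "force" is the grip in N (left out, the last holds). Time passes only in rows, so rows that do not move let the fingers close. It gives the time, the measured TCP pose, the force, the opening and the grip force at its end, in the units of the state.
- status.get_state(): the state, without advancing time (a new reading comes with each control period).
- get_image(name): name is "scene" or "side" or "wrist"; returns a dict with "pixels" (400x640x3 uint8, red, green, blue), "fovy" (degrees; the focal length in pixels is half the picture's height over the tangent of half this angle, whatever the lens; pixels are square), "cx", "cy" (the principal point, pixels), "origin" and "orientation" of the camera in the world; the wrist camera has in their place "tool_from_camera" (4x4, takes a point from camera to tool coordinates, whose origin is the TCP and whose axes are the flange's). Camera axes: x right, y down, z forward; pixel columns grow to the right and rows downward; lengths in m; the calibration is good to about 2 mm. A picture is of the moment at which its call begins: read the wrist's pose just before it. There is no depth.
- job.sign_off(): hands the job in; it is judged then, once.
The state is a dict: "clock": time; "qpos": joint angles; "qd": joint speeds; "effort": joint torques, N m; "position": TCP position; "ee_rot": TCP orientation; "contact_force": force on the tool from outside, world axes, zero at the start; "moment": the same for the moment, N m; "width": finger opening in m; "gripper_force": force on a finger pad.
Only numpy, scipy, OpenCV 4.12 (cv2) and the standard library are available. Lean on these libraries where they do the work, as an engineer would, in place of code of your own. Each camera call takes 0.05 s, during which the arm holds its last target. There are 200 camera calls.

## Working session

There is one attempt and no reset: what is moved stays moved. The work goes in short steps, Python scripts to look and compute and a tool call to move; the robot and the scene stay as the last step left them, time stands still between calls to the robot, and variables do not carry over. Pictures are saved under pics/ and viewed, at most 10 in all, crops included, and the job is handed in when it is done.

Besides the shell and the picture viewer there is one more tool, called after ">>>" as name(argument=value, ...), one argument or row to a line, values as JSON. apply_moves: Moves the arm, as the interface text tells. Its arguments: {"type":"object","properties":{"xyz":{"type":"array","items":{"type":"array","items":{"type":"number","minimum":-1,"maximum":1}}},"rot":{"type":"array","items":{"type":"array","items":{"type":"number","minimum":-1,"maximum":1}}},"hand":{"type":"array","items":{"type":"number"}},"force":{"type":"number"}},"required":["xyz","rot","hand"]}

```bash
ls; mkdir -p pics
cat > h.py <<'E'
import numpy as np, cv2, pickle
from scipy.spatial.transform import Rotation as R
from rig import status,get_image,job,manip
def rot(q): return R.from_quat([q[1],q[2],q[3],q[0]]).as_matrix()
def snap(name,fn):
    s=status.get_state(); im=get_image(name)
    h=im["pixels"].shape[0]; f=h/2/np.tan(np.radians(im["fovy"])/2)
    if name=="wrist":
        T=np.array(im["tool_from_camera"]); Rt=rot(s["ee_rot"]); o=Rt@T[:3,3]+np.array(s["position"]); Rc=Rt@T[:3,:3]
    else: o=np.array(im["origin"]); Rc=rot(im["orientation"])
    c=dict(o=o,R=Rc,f=f,cx=im["cx"],cy=im["cy"])
    cv2.imwrite(f"pics/{fn}.png",im["pixels"][:,:,::-1]); pickle.dump(c,open(f"pics/{fn}.pkl","wb")); return c
def cam(fn): return pickle.load(open(f"pics/{fn}.pkl","rb"))
def ray(c,u,v):
    d=c["R"]@np.array([(u-c["cx"])/c["f"],(v-c["cy"])/c["f"],1]); return d/np.linalg.norm(d)
def onz(c,u,v,z):
    d=ray(c,u,v); return c["o"]+d*(z-c["o"][2])/d[2]
def tri(*obs):
    A=np.zeros((3,3));b=np.zeros(3)
    for c,u,v in obs:
        d=ray(c,u,v);P=np.eye(3)-np.outer(d,d);A+=P;b+=P@c["o"]
    x=np.linalg.solve(A,b); return x,[np.linalg.norm((np.eye(3)-np.outer(ray(c,u,v),ray(c,u,v)))@(x-c["o"])) for c,u,v in obs]
def proj(c,p):
    q=c["R"].T@(np.asarray(p)-c["o"]); return c["f"]*q[0]/q[2]+c["cx"],c["f"]*q[1]/q[2]+c["cy"]
E
python3 - <<'E'
from h import *
for n in("scene","side","wrist"):
    c=snap(n,n+"0"); print(n,c["o"].round(3),c["R"][:,2].round(2),c["f"])
a=[cv2.imread(f"pics/{n}0.png") for n in("scene","side","wrist")]
print(a[0].shape); s=status.get_state(); print(s)
cv2.imwrite("pics/s0.png",cv2.resize(a[0],(800,500)));
E
```

```text
pics
scene [0.866 0.735 1.262] [-0.18 -0.43 -0.88] 432.8352553030479
side [-0.068  0.868  0.94 ] [ 0.54 -0.55 -0.64] 458.5506723152068
wrist [ 0.282 -0.506  0.375] [-0.27 -0.11 -0.96] 278.37324315902856
(400, 640, 3)
{'clock': 0.15, 'qpos': array([-1.30898875e+00,  2.76430572e-01,  1.50583984e+00, -3.09479392e-06,
        1.36072526e+00, -1.21002110e-01]), 'qd': array([-0.00047189, -0.00122911, -0.00356628, -0.00179501,  0.00042634,
        0.00063656]), 'effort': array([ 1.39045493e-03, -4.17143512e+01, -2.46033758e+01, -1.48576082e-04,
        7.71067425e-03, -2.03613450e-05]), 'position': array([ 0.2146662 , -0.53299038,  0.23065036]), 'ee_rot': array([-6.99664904e-04,  9.81737646e-01,  1.90238539e-01, -5.08567760e-05]), 'contact_force': array([ 0.43016263, -0.5195897 ,  0.13363241]), 'moment': array([ 0.00861672,  0.01998344, -0.02683473]), 'gripper_force': 0.0, 'width': 0.08506837783354572}
```

View pics/scene0.png

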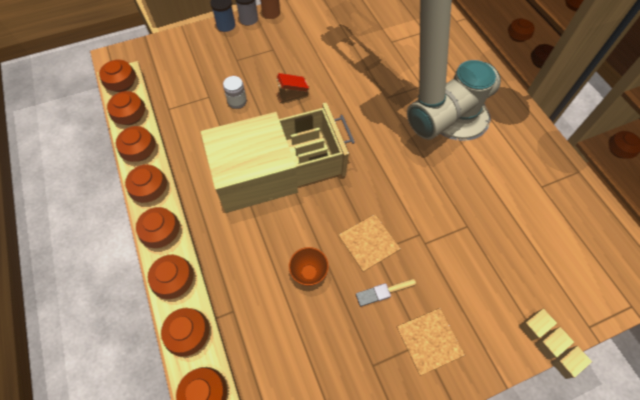

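View pics/side0.png

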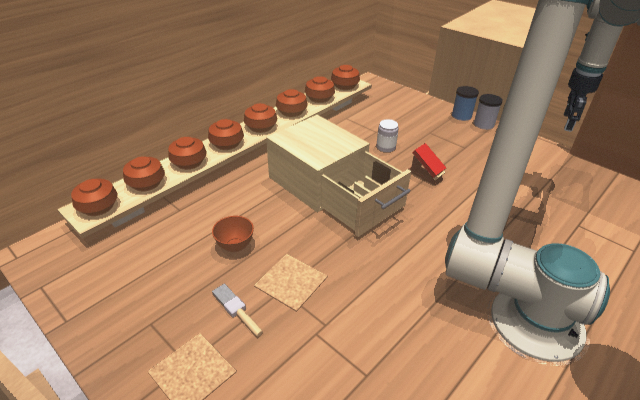

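Scene and side views: panel/easel at scene (292,85), side (428,160). Cabinet at scene (275,155), tin (234,92), bowl (308,266), brush (385,292). There are two pad candidates, at scene (369,242) and (431,342). I'll compute their distances and make one enlarged mosaic.

Run:
```python
from h import *
S=cam("scene0");D=cam("side0")
for n,a,b in(("padA",(369,242),(290,281)),("padB",(431,342),(192,370)),("bowl",(308,255),(233,225)),("tin",(233,81),(388,124))):
    x,e=tri((S,*a),(D,*b));print(n,x.round(3),np.round(e,3),np.hypot(*x[:2]).round(3))
s=cv2.imread("pics/scene0.png");d=cv2.imread("pics/side0.png");w=cv2.imread("pics/wrist0.png")
def crop(im,x,y,ww,hh,k): return cv2.resize(im[y:y+hh,x:x+ww],(ww*k,hh*k),interpolation=cv2.INTER_CUBIC)
A=crop(s,265,60,100,75,4); A2=crop(s,265,115,100,75,4)
B=crop(d,400,130,66,75,4);B=cv2.copyMakeBorder(B,0,0,0,136,cv2.BORDER_CONSTANT)
B2=crop(d,330,155,100,75,4)
cv2.imwrite("pics/mos.png",np.vstack([np.hstack([A,B]),np.hstack([A2,B2])]))
```

```text
padA [0.522 0.329 0.001] [0.001 0.001] 0.617
padB [0.493 0.663 0.005] [0.003 0.003] 0.826
bowl [0.727 0.335 0.083] [0.012 0.012] 0.8
tin [ 0.73  -0.368  0.102] [0.005 0.005] 0.817
```

View pics/mos.png

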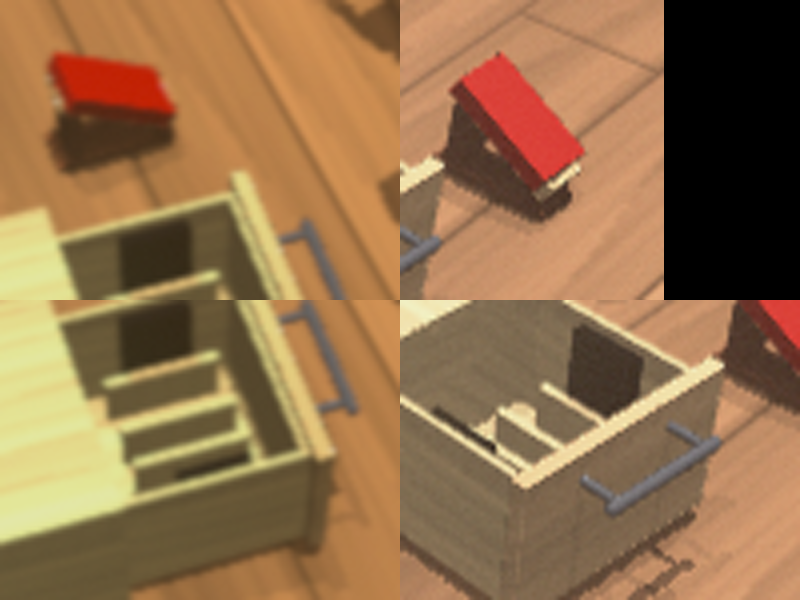

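View pics/wrist0.png

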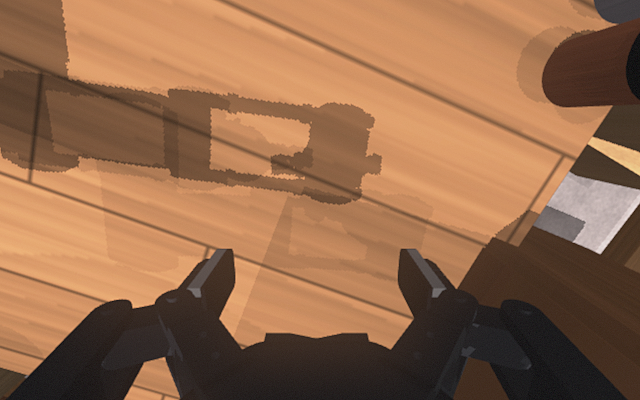

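Run:
```python
from h import *
S=cam("scene0");D=cam("side0")
s=lambda U,V,oy=60:(S,(U+.5)/4-.5+265,(V+.5)/4-.5+oy)
d=lambda U,V:(D,(U-400+.5)/4-.5+400,(V+.5)/4-.5+130)
d2=lambda U,V:(D,(U-400+.5)/4-.5+330,(V-300+.5)/4-.5+155)
P={}
for n,a,b in(("LoP",s(173,105),d(537,187)),("LoM",s(157,68),d(582,150)),("HiM",s(58,55),d(502,55)),("HiP",s(68,97),d(455,88)),
 ("hndM",s(305,10,115),d2(715,443)),("hndP",s(352,108,115),d2(612,505)),("frM",s(245,172),d2(722,363)),("frP",s(332,155,115),d2(522,487))):
    x,e=tri(a,b);P[n]=x;print(n,x.round(4),np.round(e,4))
m=sum(P[k] for k in("LoP","LoM","HiM","HiP"))/4;print("top centre",m,"len",np.linalg.norm(P["HiM"]-P["LoM"]),np.linalg.norm(P["HiP"]-P["LoP"]),np.linalg.norm(P["HiP"]-P["HiM"]),np.linalg.norm(P["LoP"]-P["LoM"]))
v=P["HiM"]+P["HiP"]-P["LoM"]-P["LoP"];print("yaw",np.degrees(np.arctan2(v[1],v[0])),"slope",np.degrees(np.arcsin(v[2]/np.linalg.norm(v))))
w=P["LoP"]+P["HiP"]-P["LoM"]-P["HiM"];print("wdir",np.degrees(np.arctan2(w[1],w[0])))
for a,b in(("hndM","hndP"),("frM","frP")):
  w=P[b]-P[a];print(np.linalg.norm(w),np.degrees(np.arctan2(w[1],w[0])),(P[a]+P[b])/2)
```

```text
LoP [ 0.4766 -0.2925  0.0423] [0.0079 0.0079]
LoM [ 0.4723 -0.3421  0.0502] [0.0008 0.0008]
HiM [ 0.564  -0.3478  0.0992] [0. 0.]
HiP [ 0.5728 -0.3007  0.0887] [0.0052 0.0052]
hndM [ 0.4458 -0.0719  0.1182] [0.0016 0.0016]
hndP [0.454  0.0379 0.1234] [0.0002 0.0002]
frM [ 0.4785 -0.1234  0.147 ] [0. 0.]
frP [0.495  0.0865 0.1454] [0.0011 0.0011]
top centre [ 0.52144756 -0.3207818   0.07009379] len 0.10411722224673765 0.10713662450972909 0.0490458703995889 0.050368081314897166
yaw -4.217587677133402 slope 26.846426317649733
wdir 82.28997090634618
0.11022671644807489 85.73570459073453 [ 0.44988341 -0.0169756   0.12078445]
0.2104944005491726 85.5041228980604 [ 0.48679788 -0.01847019  0.14624251]
```

Measurements hold up:
- **Pad:** A at (0.522, 0.329), 0.617 m from the base. B is at 0.826 m, so A is meant.
- **Handle:** 110 mm long at z≈0.121, yaw −4.4°.
- **Panel:** centred near (0.52, −0.32).

I'll go to a wrist view over the panel.

>>> apply_moves(
  xyz=[
    [0.18, -0.055, -0.017],
    [0.18, -0.055, -0.017],
    [0.18, -0.055, -0.017],
    [0.18, -0.055, -0.017],
    [0.18, -0.055, -0.017],
    [0.18, -0.055, -0.017],
    [0, 0, 0],
    [0, 0, 0],
  ],
  rot=[
    [0, 0, 0],
    [0, 0, 0],
    [0, 0, 0],
    [0, 0, 0],
    [0, 0, 0.1],
    [0, 0, 0.1],
    [0, 0, 0.15],
    [0, 0, 0.1],
  ],
  hand=[1, 1, 1, 1, 1, 1, 1, 1],
)

```text
clock: 1.15
position: [0.4825, -0.3244, 0.2615]
ee_rot: [-0.0, 0.999, -0.045, -0.0]
contact_force: [-0.6, -0.8, -0.5]
width: 0.0855
gripper_force: 0.0
```

Run:
```python
from h import *
snap("wrist","w1");s=status.get_state();print(s["position"],s["ee_rot"],s["qpos"])
im=cv2.imread("pics/w1.png");cv2.imwrite("pics/w1b.png",cv2.resize(im,(800,500),interpolation=cv2.INTER_CUBIC))
```

```text
[ 0.48214007 -0.32467125  0.26143558] [-2.05034575e-04  9.98926096e-01 -4.63298492e-02 -3.97431148e-04] [-7.12220538e-01  2.71047960e-01  1.43731159e+00 -1.70141459e-04
  1.43411149e+00  9.51291934e-01]
```

View pics/w1b.png

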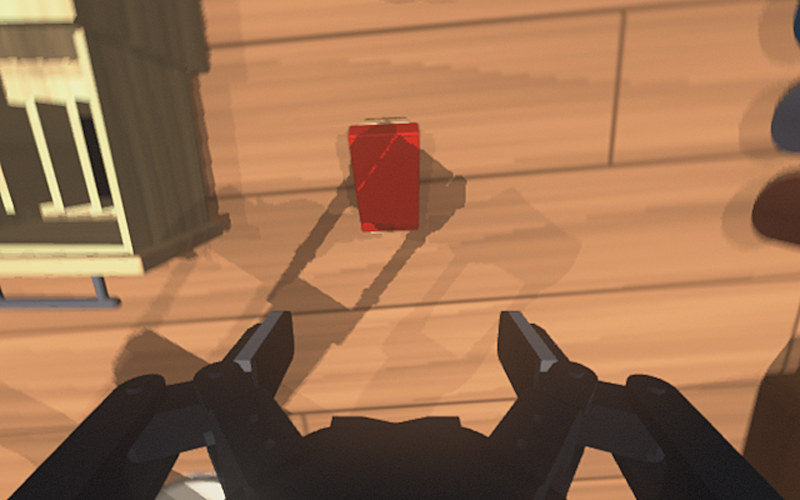

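Wrist view shows the panel quad at about (349,126)–(419,230) in the enlarged picture, nearly aligned with the tool. The drawer dividers are at left. I'll fit the panel box to its red silhouette in all three views.

```bash
cat > fit.py <<'E'
from h import *
from scipy.optimize import minimize
B=np.array([[a,b,c] for a in(-.055,.055) for b in(-.03,.03) for c in(-.01,.01)])
def mask(fn,roi):
    im=cv2.imread(f"pics/{fn}.png").astype(int); x0,y0,x1,y1=roi
    m=((im[...,2]>90)&(im[...,1]<0.4*im[...,2])&(im[...,0]<0.45*im[...,2]))
    k=np.zeros_like(m);k[y0:y1,x0:x1]=m[y0:y1,x0:x1]; return k
def sil(c,X):
    pts=np.array([proj(c,x) for x in X],np.float32); h=cv2.convexHull(pts)[:,0]
    K=4; big=np.zeros((400*K,640*K),np.uint8)
    cv2.fillConvexPoly(big,np.round(((h+.5)*K-.5)*16).astype(int),1,shift=4)
    return cv2.resize(big.astype(np.float32),(640,400),interpolation=cv2.INTER_AREA)
def fit(views,pose,p0,d):
    cs=[(cam(f),mask(f,r)) for f,r in views]
    print([int(m.sum()) for _,m in cs])
    def parts(p):
        X=pose(p); return [np.abs(sil(c,X)-m).sum()/m.sum() for c,m in cs]
    p0=np.array(p0);sx=np.vstack([p0]+[p0+np.eye(len(p0))[i]*d[i] for i in range(len(p0))])
    r=minimize(lambda p:sum(parts(p)),p0,method="Nelder-Mead",options=dict(initial_simplex=sx,maxiter=200,xatol=1e-4,fatol=1e-4))
    return r.x,parts(r.x)
E
python3 - <<'E'
from fit import *
def pose(p):
    Rm=R.from_euler("ZY",[p[3],-p[4]],degrees=True).as_matrix(); return p[:3]+B@Rm.T
W=("w1",(260,80,360,200));S=("scene0",(260,60,320,110));D=("side0",(400,130,455,190))
for v in([W,S,D],[W,S],[W,D]):
    x,e=fit(v,pose,[.525,-.325,.06,-6,30],[.01,.01,.01,3,3]);print(x.round(4),np.round(e,3))
E
```

```text
[4221, 321, 402]
[ 0.5241 -0.3214  0.0662  2.4542 36.2349] [0.129 0.298 0.405]
[4221, 321]
[ 0.5231 -0.3198  0.0657 -0.6986 35.181 ] [0.074 0.336]
[4221, 402]
[ 0.5225 -0.3199  0.0644 -2.0712 30.7547] [0.065 0.451]
```

```bash
sed -i 's/>90)&(im\[...,1\]<0.4\*im\[...,2\])&(im\[...,0\]<0.45\*im\[...,2\])/>40)\&(im[...,1]<0.45*im[...,2])\&(im[...,0]<0.45*im[...,2])/' fit.py
python3 - <<'E'
from fit import *
def pose(p):
    Rm=R.from_euler("ZY",[p[3],-30],degrees=True).as_matrix(); return p[:3]+B@Rm.T
W=("w1",(260,80,360,200));S=("scene0",(260,60,320,110));D=("side0",(400,130,455,190))
for v in([W,S,D],[W,S],[W,D]):
    x,e=fit(v,pose,[.525,-.325,.06,-6],[.01,.01,.01,3]);print(x.round(4),np.round(e,3))
for f,r in(W,S,D):
    ys,xs=np.where(mask(f,r));print(f,xs.min(),xs.max(),ys.min(),ys.max())
    h=sil(cam(f),pose(x));ys,xs=np.where(h>.5);print(xs.min(),xs.max(),ys.min(),ys.max())
E
```

```text
[4325, 365, 435]
[ 0.5225 -0.3206  0.0667 -0.2385] [0.071 0.224 0.323]
[4325, 365]
[ 0.5222 -0.3202  0.0657 -1.4398] [0.056 0.232]
[4325, 435]
[ 0.5233 -0.32    0.0655 -0.3775] [0.063 0.323]
w1 279 334 98 184
277 336 96 186
scene0 278 308 73 89
277 309 73 91
side0 415 445 143 175
413 446 143 177
```

Run:
```python
from h import *
c=cam("w1");print(c["o"])
g=lambda U,V,z:onz(c,(U+.5)/1.25-.5,(V+.5)/1.25-.5,z)
a,b=g(361,231,.047),g(419.5,230,.047);e,f=g(350,136,.102),g(419.5,133,.102)
for q in(a,b,e,f):print(q.round(4))
print(np.linalg.norm(a-b),np.linalg.norm(e-f))
for v in(a-b,e-f):print(np.degrees(np.arctan2(v[1],v[0]))-90)
v=(e+f-a-b);print(np.degrees(np.arctan2(v[1],v[0])))
```

```text
[ 0.55470096 -0.33075402  0.40549071]
[ 0.4734 -0.2871  0.047 ]
[ 0.4689 -0.3487  0.047 ]
[ 0.5669 -0.2943  0.102 ]
[ 0.564  -0.3518  0.102 ]
0.061816734075567266 0.05755918855285976
-4.186200150566904
-2.844902859346078
-3.1046025219689417
```

>>> apply_moves(
  xyz=[
    [0.055, -0.008, 0.1],
    [0.055, -0.008, 0.1],
    [0.055, -0.008, 0.1],
    [0.053, -0.006, 0.11],
    [0, 0, 0],
    [0, 0, 0],
    [0, 0, 0],
  ],
  rot=[
    [0, 0, -0.033],
    [0, 0, 0],
    [0, 0, 0],
    [0, 0, 0],
    [0, -0.13, 0],
    [0, -0.12, 0],
    [0, 0, 0],
  ],
  hand=[1, 1, 1, 1, 1, 1, 1],
)

```text
clock: 2.08
position: [0.5491, -0.3203, 0.1368]
ee_rot: [-0.004, 0.991, -0.025, -0.131]
contact_force: [0.1, -0.4, 0.6]
width: 0.0854
gripper_force: 0.0
```

```bash
cat >> h.py <<'E'
def togo(t):
    s=status.get_state();Rt=rot(s["ee_rot"]);print("pos",np.round(s["position"],4),"axes\n",Rt.round(3));print("share",(Rt.T@(np.array(t)-s["position"])/.3).round(4))
E
python3 - <<'E'
from h import *
togo([.525,-.3205,.0515])
E
```

```text
pos [ 0.5491 -0.3203  0.1368] axes
 [[ 0.964 -0.051 -0.259]
 [-0.049 -0.999  0.015]
 [-0.26  -0.002 -0.966]]
share [-0.0037  0.0053  0.2953]
```

Aligned. I'll descend along the tool axis, then close on the panel's width.

>>> apply_moves(
  xyz=[
    [0, 0.005, 0.08],
    [0, 0, 0.08],
    [0, 0, 0.08],
    [0, 0, 0.065],
    [0, 0, 0],
    [0, 0, 0],
    [0, 0, 0],
    [0, 0, 0],
  ],
  rot=[
    [0, 0, 0],
    [0, 0, 0],
    [0, 0, 0],
    [0, 0, 0],
    [0, 0, 0],
    [0, 0, 0],
    [0, 0, 0],
    [0, 0, 0],
  ],
  hand=[1, 1, 1, 1, 1, -1, -1, -1],
  force=40,
)

```text
clock: 3.08
position: [0.5247, -0.3212, 0.0522]
ee_rot: [-0.003, 0.991, -0.027, -0.129]
contact_force: [0.5, 0.1, 6.3]
width: 0.0595
gripper_force: 44.2
```

>>> apply_moves(
  xyz=[
    [0, 0, 0],
    [0, 0, 0],
  ],
  rot=[
    [0, 0, 0],
    [0, 0, 0],
  ],
  hand=[-1, -1],
)

```text
clock: 3.32
position: [0.5247, -0.3211, 0.0522]
ee_rot: [-0.003, 0.991, -0.027, -0.13]
contact_force: [-0.4, 0.1, 6.4]
width: 0.0592
gripper_force: 44.2
```

>>> apply_moves(
  xyz=[
    [-0.013, 0, -0.048],
    [-0.045, 0, -0.17],
    [-0.045, 0, -0.17],
    [-0.045, 0, -0.17],
    [-0.03, 0, -0.11],
    [0, 0, 0],
    [0, 0, 0],
  ],
  rot=[
    [0, 0, 0],
    [0, 0, 0],
    [0, 0, 0],
    [0, 0, 0],
    [0, 0, 0],
    [0, 0.125, 0],
    [0, 0.125, 0],
  ],
  hand=[-1, -1, -1, -1, -1, -1, -1],
)

```text
clock: 4.2
position: [0.525, -0.3208, 0.2593]
ee_rot: [0.001, 1.0, -0.026, 0.003]
contact_force: [0.5, 0.5, 0.2]
width: 0.0596
gripper_force: 43.7
```

Run:
```python
from h import *
togo([.50,.32,.25]); s=status.get_state();print(s["width"],s["contact_force"],s["qpos"])
S=cam("scene0")
for p in((415,283),(402,286),(360,298)): print(onz(S,*p,.01))
```

```text
pos [ 0.525  -0.3208  0.2593] axes
 [[ 0.999 -0.053  0.006]
 [-0.053 -0.999 -0.002]
 [ 0.006  0.002 -1.   ]]
share [-0.1966 -2.1286  0.0264]
0.05957766500483825 [0.497468   0.49367529 0.16941273] [-0.6626188   0.32066458  1.3707324   0.001927    1.44464894  0.96092289]
[0.45497004 0.50062016 0.01      ]
[0.49476779 0.49389513 0.01      ]
[0.62441019 0.47861448 0.01      ]
```

>>> apply_moves(
  xyz=[
    [-0.01, -0.1, 0],
    [-0.018, -0.2, 0],
    [-0.018, -0.2, 0],
    [-0.018, -0.2, 0],
    [-0.018, -0.2, 0],
    [-0.018, -0.2, 0],
    [-0.018, -0.2, 0],
    [-0.018, -0.2, 0],
  ],
  rot=[
    [0, 0, 0],
    [0, 0, 0],
    [0, 0, 0],
    [0, 0, 0],
    [0, 0, 0],
    [0, 0, 0],
    [0, 0, 0],
    [0, 0, 0],
  ],
  hand=[-1, -1, -1, -1, -1, -1, -1, -1],
)

```text
clock: 5.2
position: [0.5073, 0.1327, 0.2587]
ee_rot: [0.0, 1.0, -0.027, 0.001]
contact_force: [0.5, 0.8, 0.0]
width: 0.0594
gripper_force: 43.8
```

>>> apply_moves(
  xyz=[
    [-0.018, -0.2, 0],
    [-0.018, -0.2, 0],
    [-0.018, -0.2, 0],
    [0, 0, 0],
    [0, 0, 0],
    [0, 0, 0],
    [0, 0, 0],
    [0, 0, 0],
  ],
  rot=[
    [0, 0, 0],
    [0, 0, 0],
    [0, 0, 0],
    [0, 0, -0.15],
    [0, 0, -0.15],
    [0, 0, -0.15],
    [0, 0, -0.133],
    [0, 0, 0],
  ],
  hand=[-1, -1, -1, -1, -1, -1, -1, -1],
)

```text
clock: 6.2
position: [0.501, 0.3114, 0.2584]
ee_rot: [0.0, 0.962, 0.274, 0.0]
contact_force: [0.2, -0.4, -1.3]
width: 0.0594
gripper_force: 43.9
```

>>> apply_moves(
  xyz=[
    [0, 0, 0],
    [0, 0, 0],
    [0, 0, 0],
    [0, 0, 0],
    [0, 0, 0],
    [0, 0, 0],
  ],
  rot=[
    [0, 0.15, 0],
    [0, 0.15, 0],
    [0, 0.15, 0],
    [0, 0.15, 0],
    [0, 0.15, 0],
    [0, 0, 0],
  ],
  hand=[-1, -1, -1, -1, -1, -1],
)

```text
clock: 6.95
position: [0.4956, 0.3097, 0.2528]
ee_rot: [-0.106, 0.891, 0.253, 0.363]
contact_force: [-0.5, 0.2, -2.0]
width: 0.0592
gripper_force: 44.1
```

Run:
```python
from h import *
c=snap("scene","s2");d=snap("side","d2");snap("wrist","w2")
togo([.50,.32,.25])
s=status.get_state();q=np.array(s["position"])
a=proj(c,q);b=proj(d,q);print(a,b)
o=[]
for f,(u,v) in(("s2",a),("d2",b)):
    im=cv2.imread(f"pics/{f}.png");x=int(np.clip(u-50,0,540));y=int(np.clip(v-60,0,250));print(f,x,y)
    o.append(cv2.resize(im[y:y+150,x:x+100],(400,600),interpolation=cv2.INTER_CUBIC))
cv2.imwrite("pics/m2.png",np.hstack(o))
```

```text
pos [0.5037 0.3124 0.2607] axes
 [[ 0.598  0.528  0.602]
 [ 0.373 -0.849  0.374]
 [ 0.709  0.001 -0.705]]
share [-0.0233 -0.0279  0.0273]
(np.float64(383.1174486211952), np.float64(197.07791722425384)) (np.float64(298.42833236172066), np.float64(206.12431732526932))
s2 333 137
d2 248 146
```

View pics/m2.png

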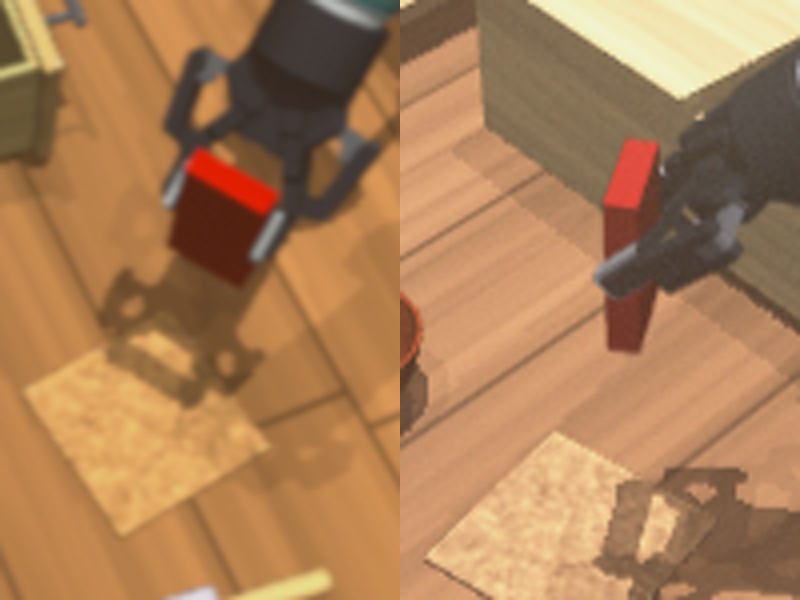

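The panel hangs upright. Corners in the crop: side view top (603,207), (632,210) and bottom (608,350), (640,352). In the scene view the face edges run (278,208)–(245,287). I'll check the plumb and the foot height.

Run:
```python
from h import *
S=cam("s2");D=cam("d2")
s=lambda U,V:(S,(U+.5)/4-.5+333,(V+.5)/4-.5+137)
d=lambda U,V:(D,(U-400+.5)/4-.5+248,(V+.5)/4-.5+146)
# far(outward) face: left corner(+tangent) and right corner
T,e=tri(s(278,208),d(632,212)) ;print("topR?",T,e)
T2,e=tri(s(187,166),d(603,207));print("top, far face, left in both",T2,e)
T3,e=tri(s(278,208),d(603,207));print("alt",T3,e)
B3,e=tri(s(245,287),d(608,350));print("bot alt",B3,e)
B2,e=tri(s(245,287),d(640,352));print("bot R",B2,e)
q=np.array([.4923,.3053]);R32=np.array([np.cos(.558),np.sin(.558)]);t=np.array([-R32[1],R32[0]])
for z in(.321,.211):
  for a in(-1,1):
    for b in(-1,1):
      p=np.r_[q+.01*a*R32+.03*b*t,z];u=proj(S,p);v=proj(D,p)
      print(z,a,b,((u[0]-333+.5)*4,(u[1]-137+.5)*4),((v[0]-248+.5)*4+400,(v[1]-146+.5)*4))
```

```text
topR? [0.46651994 0.32887375 0.31234175] [np.float64(0.0020530743529268407), np.float64(0.0020530743529267727)]
top, far face, left in both [0.5055855  0.29012455 0.28805546] [np.float64(0.018679839451516567), np.float64(0.01867983945151657)]
alt [0.47304278 0.33837573 0.32190066] [np.float64(0.0031899937387907936), np.float64(0.0031899937387907897)]
bot alt [0.47537162 0.33578079 0.21194258] [np.float64(0.001727236416273532), np.float64(0.0017272364162735218)]
bot R [0.46841112 0.32466055 0.20150752] [np.float64(0.005249578522007691), np.float64(0.005249578522007843)]
0.321 -1 -1 (np.float64(194.03164633176561), np.float64(146.9009622509119)) (np.float64(655.1178725589393), np.float64(132.31943861502532))
0.321 -1 1 (np.float64(276.1585505029675), np.float64(194.82280035458496)) (np.float64(632.0099357328429), np.float64(198.31609839923112))
0.321 1 -1 (np.float64(177.37555473123575), np.float64(169.11120186470998)) (np.float64(620.288664949403), np.float64(127.79667452195281))
0.321 1 1 (np.float64(259.8382215104814), np.float64(217.71337684354455)) (np.float64(595.6622912189812), np.float64(193.36919648982177))
0.211 -1 -1 (np.float64(173.20832646463987), np.float64(229.2107354991424)) (np.float64(654.3984913312895), np.float64(279.26546424060143))
0.211 -1 1 (np.float64(248.27762741407332), np.float64(274.3200178338567)) (np.float64(632.8029038376385), np.float64(347.15329033346814))
0.211 1 -1 (np.float64(157.78032014146402), np.float64(250.13684070808074)) (np.float64(621.7951842048619), np.float64(274.5987754580591))
0.211 1 1 (np.float64(233.12823694200392), np.float64(295.8336642968277)) (np.float64(598.872724014398), np.float64(342.0787446127091))
```

>>> apply_moves(
  xyz=[
    [-0.062, -0.0025, 0.091],
    [-0.062, -0.0025, 0.091],
    [-0.062, -0.0025, 0.091],
    [-0.062, -0.0025, 0.091],
    [-0.062, -0.0025, 0.091],
    [-0.061, -0.0025, 0.091],
    [0, 0, 0],
    [0, 0, 0],
  ],
  rot=[
    [0, 0, 0],
    [0, 0, 0],
    [0, 0, 0],
    [0, 0, 0],
    [0, 0, 0],
    [0, 0, 0],
    [0, 0, 0],
    [0, 0, 0],
  ],
  hand=[-1, -1, -1, -1, -1, -1, -1, -1],
)

```text
clock: 8.1
position: [0.5175, 0.3405, 0.141]
ee_rot: [-0.122, 0.884, 0.26, 0.368]
contact_force: [-0.8, -0.3, -0.6]
width: 0.0594
gripper_force: 44.0
```

Run:
```python
from fit import *
c=snap("scene","s3");d=snap("side","d3");togo([0,0,0])
s=status.get_state();Rt=rot(s["ee_rot"]);g=np.array(s["position"])-.019*Rt[:,2];print(g,s["contact_force"])
def pose(p):
    Rm=np.column_stack([[0,0,1],-Rt[:,1],[0,0,0]]);Rm[:,2]=np.cross(Rm[:,0],Rm[:,1])
    Rm=Rm@R.from_euler("y",p[3],degrees=True).as_matrix();return p[:3]+B@Rm.T
u=[]
o=[]
for f,cc in(("s3",c),("d3",d)):
    a,b=map(int,proj(cc,g));x,y=a-33,b-50;im=cv2.imread(f"pics/{f}.png");print(f,x,y,mask(f,(x,y,x+80,y+100)).sum())
    o.append(cv2.resize(im[y:y+100,x:x+66],(396,600),interpolation=cv2.INTER_CUBIC));u.append((f,(a-25,b-30,a+25,b+40)))
cv2.imwrite("pics/m3.png",np.hstack(o))
x,e=fit(u,pose,[*(g-[0,0,.008]),0],[.01,.01,.01,4]);print(x.round(4),e,x[2]-.055)
```

```text
pos [0.5167 0.34   0.1409] axes
 [[ 0.593  0.55   0.587]
 [ 0.371 -0.835  0.407]
 [ 0.715 -0.024 -0.699]]
share [-1.7777  0.009  -1.1452]
[0.50558066 0.33223262 0.15418029] [ 0.21023546  1.02409999 -0.46179408]
s3 347 170 431
d3 259 193 153
[431, 153]
[  0.5172   0.3383   0.1513 -13.6612] [np.float64(0.5928074245939675), np.float64(1.8100490196078431)] 0.0963415658431937
```

View pics/m3.png

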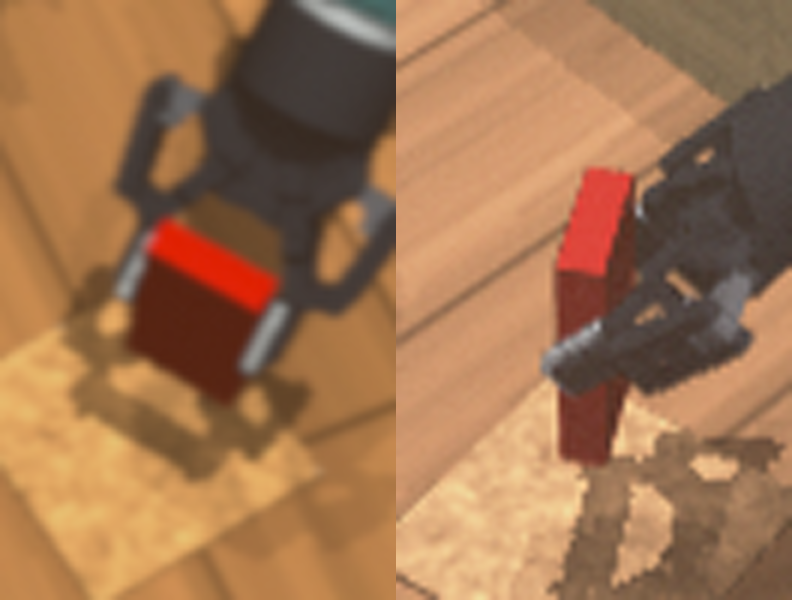

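The arm stopped at z=0.141, probably at the lower limit of j5. I'll check the joints; if so I'll rise and turn the heading left about the vertical, so the wrist bends sideways.

>>> apply_moves(
  xyz=[
    [0.08, 0, -0.078],
    [0.08, 0, -0.078],
    [0.08, 0, -0.078],
    [0, 0, 0],
  ],
  rot=[
    [0, 0, 0],
    [0, 0, 0],
    [0, 0, 0],
    [0, 0, 0],
  ],
  hand=[-1, -1, -1, -1],
)

```text
clock: 8.7
position: [0.5155, 0.3468, 0.1938]
ee_rot: [-0.132, 0.881, 0.265, 0.369]
contact_force: [-0.3, 0.4, -1.7]
width: 0.0597
gripper_force: 44.1
```

Run:
```python
from h import *
togo([0,0,0]);print(status.get_state()["qpos"])
```

```text
pos [0.5155 0.3468 0.1938] axes
 [[ 0.587  0.565  0.58 ]
 [ 0.369 -0.824  0.429]
 [ 0.721 -0.037 -0.692]]
share [-1.9006  0.0062 -1.046 ]
[0.36468584 0.10798982 2.16010441 1.16135603 0.21308692 0.27895948]
```

>>> apply_moves(
  xyz=[
    [0, 0, 0],
    [0, 0, 0],
    [0, 0, 0],
    [0, 0, 0],
  ],
  rot=[
    [0.07, 0, -0.07],
    [0.07, 0, -0.07],
    [0.07, 0, -0.07],
    [0, 0, 0],
  ],
  hand=[-1, -1, -1, -1],
)

```text
clock: 9.2
position: [0.516, 0.3453, 0.1905]
ee_rot: [-0.187, 0.829, 0.396, 0.349]
contact_force: [0.8, -0.4, -1.0]
width: 0.0594
gripper_force: 44.1
```

Run:
```python
from h import *
togo([0,0,0]);print(status.get_state()["qpos"])
```

```text
pos [0.516  0.3453 0.1905] axes
 [[ 0.443  0.787  0.429]
 [ 0.526 -0.616  0.586]
 [ 0.726 -0.034 -0.687]]
share [-1.8288 -0.6222 -0.9769]
[ 0.16861932  0.15041917  2.12382717  1.21762996  0.56938974 -0.12810141]
```

j4 went positive and j5 opened up, which confirms the plan. I'll turn further and correct the small tilt.

>>> apply_moves(
  xyz=[
    [0, 0, 0],
    [0, 0, 0],
    [0, 0, 0],
    [0, 0, 0],
    [0, 0, 0],
  ],
  rot=[
    [0.105, -0.003, -0.1],
    [0.105, -0.003, -0.1],
    [0.105, -0.003, -0.1],
    [-0.023, -0.026, -0.023],
    [0, 0, 0],
  ],
  hand=[-1, -1, -1, -1, -1],
)

```text
clock: 9.82
position: [0.5127, 0.3475, 0.191]
ee_rot: [-0.242, 0.716, 0.582, 0.3]
contact_force: [-0.2, -1.1, -0.9]
width: 0.0593
gripper_force: 44.1
```

```bash
cat >> h.py <<'E'
def plumb():
    s=status.get_state();Rt=rot(s["ee_rot"]);p=np.array([.7071,0,-.7071]);u=Rt[2];print("fix rot",(np.cross(p,u)/1.0472).round(4),"q",s["qpos"].round(3),"F",s["contact_force"].round(2),"w",round(s["width"],4))
E
python3 - <<'E'
from h import *
togo([.524,.342,.075]);plumb()
E
```

```text
pos [0.5127 0.3475 0.191 ] axes
 [[ 0.142  0.979  0.147]
 [ 0.689 -0.205  0.695]
 [ 0.711  0.003 -0.703]]
share [-0.282   0.0396  0.2649]
fix rot [ 0.0019 -0.005   0.0019] q [ 0.053  0.257  1.949  0.983  0.97  -0.344] F [-0.21 -1.11 -0.86] w 0.0593
```

>>> apply_moves(
  xyz=[
    [-0.07, 0.01, 0.066],
    [-0.07, 0.01, 0.066],
    [-0.07, 0.01, 0.066],
    [-0.07, 0.01, 0.066],
    [0, 0, 0],
    [0, 0, 0],
  ],
  rot=[
    [0, 0, 0],
    [0, 0, 0],
    [0, 0, 0],
    [0, 0, 0],
    [0.002, -0.005, 0.002],
    [0, 0, 0],
  ],
  hand=[-1, -1, -1, -1, -1, -1],
)

```text
clock: 10.58
position: [0.5255, 0.3418, 0.0767]
ee_rot: [-0.241, 0.717, 0.583, 0.297]
contact_force: [1.2, -0.4, -0.0]
width: 0.0596
gripper_force: 44.1
```

Run:
```python
from h import *
togo([.524,.342,.055]);plumb()
c=snap("scene","s4");d=snap("side","d4")
g=status.get_state()["position"];o=[]
for f,cc in(("s4",c),("d4",d)):
    a,b=map(int,proj(cc,g));x,y=a-33,b-60;im=cv2.imread(f"pics/{f}.png");print(f,x,y)
    o.append(cv2.resize(im[y:y+100,x:x+66],(396,600),interpolation=cv2.INTER_CUBIC))
cv2.imwrite("pics/m4.png",np.hstack(o))
```

```text
pos [0.5255 0.3418 0.0767] axes
 [[ 0.144  0.979  0.145]
 [ 0.692 -0.204  0.692]
 [ 0.708  0.001 -0.707]]
share [-0.0514 -0.0049  0.0509]
fix rot [ 0.0005 -0.0005  0.0005] q [ 0.042  0.442  2.05   1.172  0.839 -0.664] F [ 1.16 -0.39 -0.01] w 0.0596
s4 339 176
d4 252 202
```

View pics/m4.png

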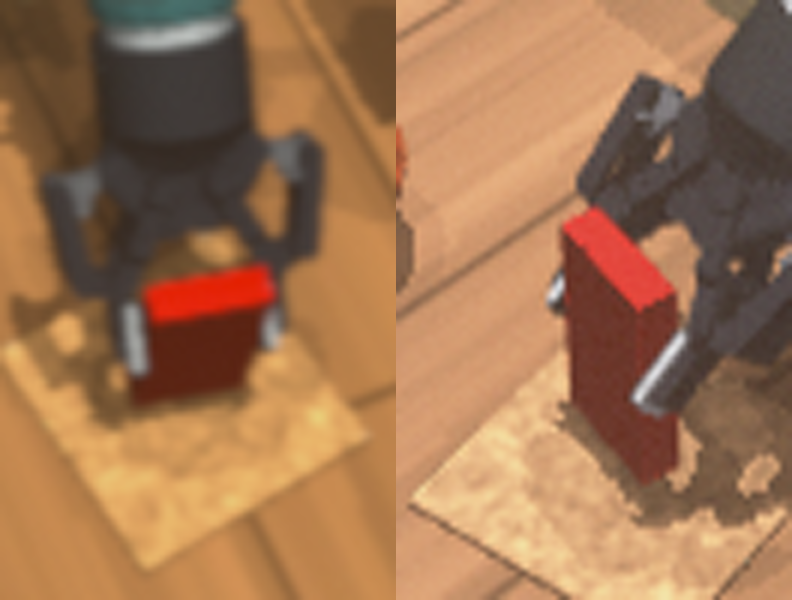

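Run:
```python
from h import *
S=cam("s4");D=cam("d4")
s=lambda U,V:(S,(U+.5)/6-.5+339,(V+.5)/6-.5+176)
d=lambda U,V:(D,(U-396+.5)/6-.5+252,(V+.5)/6-.5+202)
for n,a,b in(("TL",(150,320),(563,232)),("TR",(272,290),(635,306)),("BL",(133,404),(572,408)),("BR",(243,387),(645,482))):
    print(n,*tri(s(*a),d(*b)))
```

```text
TL [0.55446511 0.32964473 0.13016542] [np.float64(0.0017119109894745952), np.float64(0.0017119109894745464)]
TR [0.49704529 0.34191552 0.13788299] [np.float64(0.003008249962511719), np.float64(0.003008249962511692)]
BL [0.5532008  0.33066675 0.02327662] [np.float64(0.0022772768765674423), np.float64(0.002277276876567444)]
BR [0.49752048 0.34266746 0.02730673] [np.float64(0.00013158405630470094), np.float64(0.0001315840563046197)]
```

The panel is plumb within about 0.7° and its foot is at z≈0.025, so about 19 mm to go.

>>> apply_moves(
  xyz=[
    [-0.014, 0, 0.014],
    [-0.014, 0, 0.014],
    [-0.005, 0, 0.005],
    [0, 0, 0],
  ],
  rot=[
    [0, 0, 0],
    [0, 0, 0],
    [0, 0, 0],
    [0, 0, 0],
  ],
  hand=[-1, -1, -1, -1],
)

```text
clock: 11.18
position: [0.5257, 0.341, 0.061]
ee_rot: [-0.242, 0.717, 0.582, 0.297]
contact_force: [-0.3, -0.6, -1.0]
width: 0.0593
gripper_force: 44.1
```

>>> apply_moves(
  xyz=[
    [-0.004, 0, 0.004],
    [0, 0, 0],
  ],
  rot=[
    [0, 0, 0],
    [0, 0, 0],
  ],
  hand=[-1, -1],
)

```text
clock: 11.42
position: [0.5259, 0.341, 0.0596]
ee_rot: [-0.241, 0.717, 0.583, 0.297]
contact_force: [-0.4, -0.8, -2.0]
width: 0.0588
gripper_force: 44.1
```

>>> apply_moves(
  xyz=[
    [-0.004, 0, 0.004],
    [0, 0, 0],
  ],
  rot=[
    [0, 0, 0],
    [0, 0, 0],
  ],
  hand=[-1, -1],
)

```text
clock: 11.68
position: [0.5258, 0.341, 0.0579]
ee_rot: [-0.241, 0.717, 0.583, 0.297]
contact_force: [0.5, 0.3, -1.0]
width: 0.0594
gripper_force: 44.1
```

>>> apply_moves(
  xyz=[
    [-0.003, 0, 0.003],
    [0, 0, 0],
  ],
  rot=[
    [0, 0, 0],
    [0, 0, 0],
  ],
  hand=[-1, -1],
)

```text
clock: 11.92
position: [0.5258, 0.341, 0.0567]
ee_rot: [-0.241, 0.717, 0.583, 0.297]
contact_force: [-0.1, 0.3, -1.5]
width: 0.0594
gripper_force: 44.1
```

>>> apply_moves(
  xyz=[
    [-0.003, 0, 0.003],
    [0, 0, 0],
  ],
  rot=[
    [0, 0, 0],
    [0, 0, 0],
  ],
  hand=[-1, -1],
)

```text
clock: 12.18
position: [0.5258, 0.341, 0.0553]
ee_rot: [-0.241, 0.717, 0.583, 0.297]
contact_force: [0.7, -1.0, -1.2]
width: 0.0596
gripper_force: 44.1
```

>>> apply_moves(
  xyz=[
    [-0.003, 0, 0.003],
    [0, 0, 0],
  ],
  rot=[
    [0, 0, 0],
    [0, 0, 0],
  ],
  hand=[-1, -1],
)

```text
clock: 12.42
position: [0.526, 0.3413, 0.0551]
ee_rot: [-0.242, 0.717, 0.583, 0.298]
contact_force: [-2.7, -1.6, 4.9]
width: 0.0595
gripper_force: 44.6
```

Contact felt (5 N upward) at TCP z 0.055, so I'll release.

>>> apply_moves(
  xyz=[
    [0, 0, 0],
    [0, 0, 0],
    [0, 0, 0],
    [0, 0, 0],
    [0, 0, 0],
    [0, 0, 0],
  ],
  rot=[
    [0, 0, 0],
    [0, 0, 0],
    [0, 0, 0],
    [0, 0, 0],
    [0, 0, 0],
    [0, 0, 0],
  ],
  hand=[-0.2, 0.6, 1, 1, 1, 1],
)

```text
clock: 13.18
position: [0.5258, 0.341, 0.0541]
ee_rot: [-0.241, 0.717, 0.583, 0.297]
contact_force: [-0.6, -0.5, -0.1]
width: 0.0853
gripper_force: 0.0
```

Run:
```python
from h import *
togo([0,0,0]);plumb()
c=snap("scene","s5");d=snap("side","d5")
g=status.get_state()["position"];o=[]
for f,cc in(("s5",c),("d5",d)):
    a,b=map(int,proj(cc,g));x,y=a-33,b-60;im=cv2.imread(f"pics/{f}.png");print(f,x,y)
    o.append(cv2.resize(im[y:y+100,x:x+66],(396,600),interpolation=cv2.INTER_CUBIC))
cv2.imwrite("pics/m5.png",np.hstack(o))
```

```text
pos [0.5258 0.341  0.0541] axes
 [[ 0.145  0.979  0.144]
 [ 0.692 -0.204  0.692]
 [ 0.707 -0.    -0.707]]
share [-1.1682 -1.4834 -0.9119]
fix rot [-0.0003  0.0002 -0.0003] q [ 0.041  0.481  2.068  1.219  0.819 -0.735] F [-0.63 -0.47 -0.12] w 0.0853
s5 338 179
d5 252 208
```

View pics/m5.png

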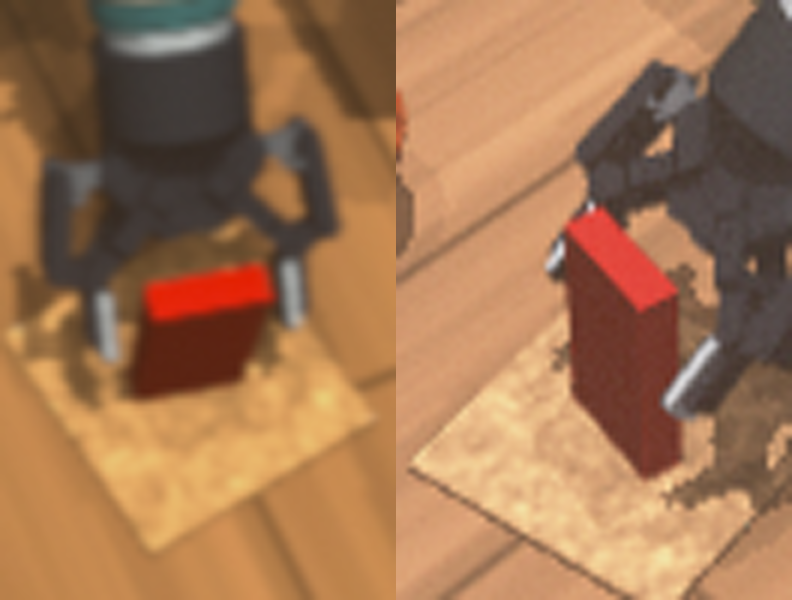

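The panel stands free and upright on the pad, fingers clear on both sides. I'll withdraw backwards along the tool axis, then go vertical and turn.

>>> apply_moves(
  xyz=[
    [0, 0, -0.06],
    [0, 0, -0.15],
    [0, 0, -0.15],
    [0, 0, -0.15],
    [0, 0, 0],
    [0, 0, 0],
    [0, 0, 0],
    [0, 0, 0],
  ],
  rot=[
    [0, 0, 0],
    [0, 0, 0],
    [0, 0, 0],
    [0, 0, 0],
    [0, -0.15, 0],
    [0, -0.15, 0],
    [0, -0.15, 0],
    [0, -0.15, 0],
  ],
  hand=[1, 1, 1, 1, 1, 1, 1, 1],
)

```text
clock: 14.28
position: [0.5039, 0.2347, 0.1635]
ee_rot: [-0.047, 0.774, 0.628, 0.06]
contact_force: [-1.5, 0.4, -0.5]
width: 0.0854
gripper_force: 0.0
```

>>> apply_moves(
  xyz=[
    [0, 0, 0],
    [0, 0, -0.1],
    [0, 0, -0.1],
    [0, 0, -0.1],
    [0, 0, 0],
    [0, 0, 0],
    [0, 0, 0],
    [0, 0, 0],
  ],
  rot=[
    [0, -0.15, 0],
    [0, 0, -0.15],
    [0, 0, -0.15],
    [0, 0, -0.15],
    [0, 0, -0.15],
    [0, 0, -0.15],
    [0, 0, -0.15],
    [0, 0, -0.15],
  ],
  hand=[1, 1, 1, 1, 1, 1, 1, 1],
)

```text
clock: 15.28
position: [0.5033, 0.2351, 0.2522]
ee_rot: [-0.001, 0.33, 0.944, -0.0]
contact_force: [-0.2, 0.6, 0.2]
width: 0.0851
gripper_force: 0.0
```

>>> apply_moves(
  xyz=[
    [0, 0, 0],
    [0, 0, 0],
    [0, 0, 0],
    [0, 0, 0],
  ],
  rot=[
    [0, 0, -0.15],
    [0, 0, -0.15],
    [0, 0, -0.15],
    [0, 0, 0],
  ],
  hand=[1, 1, 1, 1],
)

```text
clock: 15.78
position: [0.5034, 0.2351, 0.2522]
ee_rot: [-0.001, 0.104, 0.995, -0.0]
contact_force: [0.4, -0.0, 0.6]
width: 0.0851
gripper_force: 0.0
```

Run:
```python
from h import *
togo([.524,.330,.25]);print(status.get_state()["qpos"])
```

```text
pos [0.5034 0.2351 0.2522] axes
 [[-0.979  0.206 -0.001]
 [ 0.206  0.979 -0.   ]
 [ 0.001 -0.    -1.   ]]
share [-0.0019  0.3237  0.0073]
[ 3.11505708e-01  2.36182551e-01  1.50841826e+00  2.66970169e-04
  1.39808078e+00 -1.05168130e+00]
```

Run:
```python
from fit import *
for n,f in(("scene","s6"),("side","d6"),("wrist","w6")): snap(n,f)
def pose(p):
    t=np.radians(p[2]);y=np.array([np.cos(t),np.sin(t),0]);x=np.array([0,0,1.]);Rm=np.column_stack([x,y,np.cross(x,y)])
    return np.array([p[0],p[1],.061])+B@Rm.T
V=[]
for f in("s6","d6","w6"):
    q=np.array([proj(cam(f),p) for p in pose([.523,.331,-11.8])]);a=q.min(0)-12;b=q.max(0)+12
    r=tuple(int(t) for t in(max(a[0],0),max(a[1],0),min(b[0],640),min(b[1],400)));V.append((f,r));m=mask(f,r);ys,xs=np.where(m);print(f,r,xs.min(),xs.max(),ys.min(),ys.max())
for v in(V,V[:2],V[2:]):
    x,e=fit(v,pose,[.523,.331,-11.8],[.01,.01,4]);print(x.round(4),np.round(e,3))
```

```text
s6 (347, 211, 396, 258) 361 382 224 244
d6 (266, 229, 311, 300) 280 298 243 259
w6 (364, 137, 435, 229) 397 419 163 218
[335, 133, 1019]
[  0.5255   0.3277 -41.5212] [0.435 2.564 1.796]
[335, 133]
[  0.5265   0.326  -41.6549] [0.429 2.552]
[1019]
[0.528  0.3322 4.1489] [1.333]
```

```bash
sed -i 's/<0.45\*im/<0.54*im/g' fit.py
python3 - <<'E'
from fit import *
def pose(p):
    t=np.radians(p[2]);y=np.array([np.cos(t),np.sin(t),0]);x=np.array([0,0,1.]);Rm=np.column_stack([x,y,np.cross(x,y)])
    return np.array([p[0],p[1],.061])+B@Rm.T
V=[("s6",(347,211,396,258)),("d6",(266,229,311,300)),("w6",(364,137,435,229))]
for f,r in V:
    m=mask(f,r);ys,xs=np.where(m);print(f,xs.min(),xs.max(),ys.min(),ys.max());h=sil(cam(f),pose([.523,.331,-11.8]));ys,xs=np.where(h>.5);print(xs.min(),xs.max(),ys.min(),ys.max(),h.sum())
for v in(V,V[:2],V[2:]):
    x,e=fit(v,pose,[.523,.331,-11.8],[.01,.01,4]);print(x.round(4),np.round(e,3))
E
```

```text
s6 360 382 223 244
360 384 224 247 446.875
d6 280 298 243 286
279 299 242 288 696.25
w6 377 419 152 218
377 423 150 217 2485.375
[371, 571, 1293]
[  0.5239   0.3281 -12.0922] [0.215 0.211 0.896]
[371, 571]
[  0.5247   0.3277 -16.0645] [0.226 0.16 ]
[1293]
[ 0.5233  0.3287 -8.2704] [0.871]
```

Panel centre is (0.524, 0.328) with yaw −12°, matching the kinematics. Now the grasp from above on the broad faces.

>>> apply_moves(
  xyz=[
    [-0.001, 0.16, 0],
    [-0.001, 0.157, 0],
    [0, 0, 0],
    [0, 0, 0.15],
    [0, 0, 0.15],
    [0, 0, 0.15],
    [0, 0, 0.124],
    [0, 0, 0],
  ],
  rot=[
    [0, 0, 0],
    [0, 0, 0],
    [0, 0, 0],
    [0, 0, 0],
    [0, 0, 0],
    [0, 0, 0],
    [0, 0, 0],
    [0, 0, 0],
  ],
  hand=[1, 1, 1, 1, 1, 1, 1, 1],
)

```text
clock: 16.92
position: [0.5212, 0.326, 0.0774]
ee_rot: [-0.003, 0.103, 0.995, -0.002]
contact_force: [-0.3, -0.3, 1.1]
width: 0.0851
gripper_force: 0.0
```

>>> apply_moves(
  xyz=[
    [0, 0, 0],
    [0, 0, 0],
    [0, 0, 0],
    [0, 0, 0],
    [0, 0, 0],
    [0, 0, 0],
  ],
  rot=[
    [0, 0, 0],
    [0, 0, 0],
    [0, 0, 0],
    [0, 0, 0],
    [0, 0, 0],
    [0, 0, 0],
  ],
  hand=[-1, -1, -1, -1, -1, -1],
  force=40,
)

```text
clock: 17.68
position: [0.5245, 0.3284, 0.0814]
ee_rot: [0.001, 0.103, 0.995, 0.0]
contact_force: [-0.9, -0.4, 5.6]
width: 0.0194
gripper_force: 40.4
```

>>> apply_moves(
  xyz=[
    [0, 0, -0.06],
    [0, 0, -0.2],
    [0, 0, -0.2],
    [0, 0, -0.2],
    [-0.056, -0.167, 0],
    [-0.056, -0.167, 0],
    [-0.056, -0.167, 0],
    [-0.056, -0.167, 0],
  ],
  rot=[
    [0, 0, 0],
    [0, 0, 0],
    [0, 0, 0],
    [0, 0, 0],
    [0, 0, 0],
    [0, 0, 0],
    [0, 0, 0],
    [0, 0, 0],
  ],
  hand=[-1, -1, -1, -1, -1, -1, -1, -1],
)

```text
clock: 18.68
position: [0.5483, 0.1167, 0.2777]
ee_rot: [-0.001, 0.103, 0.995, -0.0]
contact_force: [1.2, -0.4, -1.2]
width: 0.0192
gripper_force: 39.6
```

>>> apply_moves(
  xyz=[
    [0, 0, 0],
    [0, 0, 0],
    [0, 0, 0],
  ],
  rot=[
    [0, 0, -0.125],
    [0, 0, 0],
    [0, 0, 0],
  ],
  hand=[-1, -1, -1],
)

```text
clock: 19.05
position: [0.5484, 0.1187, 0.2779]
ee_rot: [-0.001, 0.038, 0.999, -0.0]
contact_force: [0.1, -0.2, -0.7]
width: 0.0197
gripper_force: 39.9
```

Run:
```python
from h import *
togo([0.5737,-.0265,.28]);plumb()
c=snap("wrist","w7");print(c["o"])
a=.0733;ex=np.array([np.cos(a),-np.sin(a),0]);ey=np.array([np.sin(a),np.cos(a),0]);o=np.array([.5737,-.0265,.023])
for n,p in(("slot",o),("divtop +",o+.018*ey+[0,0,.05]),("div top -",o-.018*ey+[0,0,.05]),("front",o-.089*ex+[0,0,.11])):print(n,proj(c,p))
im=cv2.imread("pics/w7.png")
cv2.imwrite("pics/w7b.png",cv2.resize(im,(800,500),interpolation=cv2.INTER_CUBIC))
```

```text
pos [0.5484 0.1187 0.2779] axes
 [[-0.997  0.076 -0.001]
 [ 0.076  0.997  0.   ]
 [ 0.001 -0.    -1.   ]]
share [-0.1208 -0.4761 -0.0071]
fix rot [-0.      0.6745 -0.    ] q [ 0.089  0.233  1.45   0.     1.46  -1.406] F [ 0.09 -0.17 -0.72] w 0.0197
[0.4754048  0.12441748 0.42205971]
slot (np.float64(220.04583813929526), np.float64(195.01603499189378))
divtop + (np.float64(221.13670833093857), np.float64(205.0469992106453))
div top - (np.float64(193.76130816119257), np.float64(205.12705804544152))
front (np.float64(175.3049642193564), np.float64(139.21098246950734))
```

Run:
```python
from h import *
o=np.array([.5737,-.0265,.06]);t=[]
for f in("w7","w6"):
    u,v=proj(cam(f),o);x=int(max(u-66,0));y=int(min(max(v-100,0),200));print(f,u,v,"crop",x,y);im=cv2.imread(f"pics/{f}.png")
    t.append(cv2.resize(im[y:y+200,x:x+133],(399,600),interpolation=cv2.INTER_CUBIC))
cv2.imwrite("pics/m7.png",np.hstack(t))
```

```text
w7 211.03048872531468 202.22314951331518 crop 145 102
w6 138.71333110705714 268.5185163553831 crop 72 168
```

View pics/m7.png

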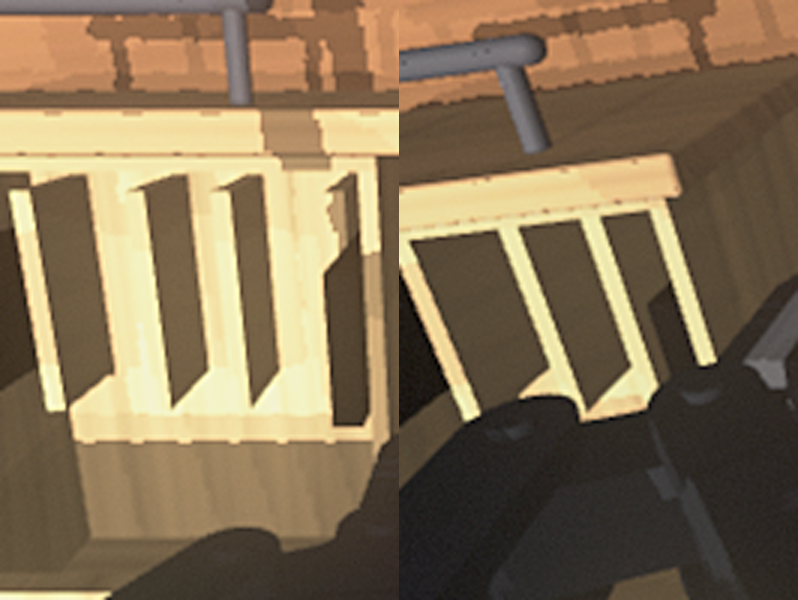

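Left view (w7), edges of the divider tops on the dark side:
- A: (33,190)–(65,408)
- B: (132,188)–(172,408)
- C: (217,188)–(250,405)

Right view (w6): B (520,228)–(588,412), C (607,212)–(655,345). The slot predicted from the handle falls between B and C, so that is the middle slot. I'll compute it accurately.

Run:
```python
from h import *
L=cam("w7");Q=cam("w6")
l=lambda U,V,z:onz(L,(U+.5)/3-.5+145,(V+.5)/3-.5+102,z)
r=lambda U,V,z:onz(Q,(U-399+.5)/3-.5+72,(V+.5)/3-.5+168,z)
a=.0733;ex=np.array([np.cos(a),-np.sin(a),0]);ey=np.array([np.sin(a),np.cos(a),0]);o=np.array([.5737,-.0265,0])
def sh(n,p,q): 
    w=q-p;print(n,"yaw",np.degrees(np.arctan2(w[1],w[0])).round(2),"cab x,y",[(round(float((k-o)@ex)*1e3,1),round(float((k-o)@ey)*1e3,1)) for k in(p,q)])
for z in(.068,.073,.078):
    print(z)
    sh("A L",l(33,190,z),l(65,408,z))
    sh("B L",l(132,188,z),l(172,408,z));sh("C L",l(217,188,z),l(250,405,z))
    sh("B R",r(520,228,z),r(588,412,z));sh("C R",r(607,212,z),r(655,345,z))
print("front inner/outer top z .133"); sh("fo",l(100,110,.133),l(390,112,.133));sh("fi",l(0,157,.133),l(250,155,.133))
```

```text
0.068
A L yaw -5.44 cab x,y [(-52.3, -62.1), (48.5, -64.3)]
B L yaw -1.5 cab x,y [(-53.0, -19.8), (48.7, -15.0)]
C L yaw -1.53 cab x,y [(-52.9, 16.4), (47.3, 21.1)]
B R yaw -4.63 cab x,y [(-43.4, -16.5), (50.4, -17.2)]
C R yaw -3.3 cab x,y [(-45.5, 23.0), (20.2, 24.0)]
0.073
A L yaw -5.44 cab x,y [(-53.1, -59.2), (46.3, -61.3)]
B L yaw -1.5 cab x,y [(-53.8, -17.5), (46.5, -12.8)]
C L yaw -1.53 cab x,y [(-53.7, 18.2), (45.1, 22.8)]
B R yaw -4.63 cab x,y [(-45.2, -12.2), (47.1, -12.9)]
C R yaw -3.3 cab x,y [(-47.3, 26.7), (17.5, 27.7)]
0.078
A L yaw -5.44 cab x,y [(-53.9, -56.3), (44.1, -58.4)]
B L yaw -1.5 cab x,y [(-54.6, -15.2), (44.2, -10.5)]
C L yaw -1.53 cab x,y [(-54.5, 20.0), (42.9, 24.5)]
B R yaw -4.63 cab x,y [(-47.0, -7.9), (43.9, -8.6)]
C R yaw -3.3 cab x,y [(-49.1, 30.4), (14.7, 31.4)]
front inner/outer top z .133
fo yaw 85.23 cab x,y [(-89.9, 2.9), (-88.9, 101.0)]
fi yaw 86.07 cab x,y [(-74.2, -33.8), (-74.6, 52.2)]
```

Run:
```python
from h import *
a=.0733;ex=np.array([np.cos(a),-np.sin(a),0]);ey=np.array([np.sin(a),np.cos(a),0]);o=np.array([.5737,-.0265,0])
def run(f,segs,z=.073):
    c=cam(f);g=cv2.cvtColor(cv2.imread(f"pics/{f}.png"),cv2.COLOR_BGR2GRAY).astype(float)
    for n,(u0,v0,u1,v1) in segs.items():
        P=[]
        for v in range(int(v0)+4,int(v1)-3,3):
            u=u0+(u1-u0)*(v-v0)/(v1-v0);k=np.arange(int(u)-6,int(u)+7);d=-np.diff(g[v,k]);i=d.argmax()
            w=d[max(i-1,0):i+2].clip(0);uu=k[max(i-1,0):i+2]@w/w.sum()+.5 if len(w)==3 else k[i]+.5
            if d[i]>25:P.append(onz(c,uu,v,z)-o)
        P=np.array(P);X=P@ex;Y=P@ey;m,b=np.polyfit(X,Y,1);r=Y-m*X-b;k=abs(r)<2*r.std()+1e-4;m,b=np.polyfit(X[k],Y[k],1)
        print(f,n,len(P),"yaw off",np.degrees(m).round(2),"y@0 mm",round(b*1e3,2),"rms",round(r[k].std()*1e3,2),"x",X.min().round(3),X.max().round(3))
s=lambda U,V,W,Z,ox,oy,o=0:((U-o)/3+ox,V/3+oy,(W-o)/3+ox,Z/3+oy)
run("w7",dict(A=s(33,190,65,408,145,102),B=s(140,188,172,408,145,102),C=s(222,188,250,405,145,102)))
run("w6",dict(B=s(520,228,588,412,72,168,399),C=s(607,212,655,345,72,168,399)))
```

```text
w7 A 22 yaw off -0.21 y@0 mm -61.1 rms 0.1 x -0.048 0.038
w7 B 23 yaw off -0.13 y@0 mm -12.93 rms 0.09 x -0.049 0.041
w7 C 22 yaw off -0.09 y@0 mm 23.13 rms 0.08 x -0.049 0.037
w6 B 18 yaw off -0.18 y@0 mm -13.28 rms 0.11 x -0.039 0.037
w6 C 13 yaw off -0.12 y@0 mm 22.82 rms 0.09 x -0.043 0.01
```

Both views agree: dividers 36 mm apart, slot centre (0.5738, −0.0255), yaw −4.35° (the tool is at −4.36°). Moving over the slot.

>>> apply_moves(
  xyz=[
    [-0.03, -0.12, 0],
    [-0.03, -0.12, 0],
    [-0.03, -0.12, 0],
    [-0.031, -0.113, 0],
    [0, 0, 0],
    [0, 0, 0],
  ],
  rot=[
    [0, 0, 0],
    [0, 0, 0],
    [0, 0, 0],
    [0, 0, 0],
    [0, 0, 0],
    [0, 0, 0],
  ],
  hand=[-1, -1, -1, -1, -1, -1],
)

```text
clock: 19.85
position: [0.5741, -0.0251, 0.278]
ee_rot: [-0.0, 0.037, 0.999, 0.0]
contact_force: [-0.0, 0.3, -1.4]
width: 0.0195
gripper_force: 40.0
```

Run:
```python
from fit import *
for n,f in(("scene","s8"),("side","d8"),("wrist","w8")):snap(n,f)
togo([0.5738,-.0255,.112]);s=status.get_state();T=np.array(s["position"]);Rt=rot(s["ee_rot"])
def pose(p):
    Rm=np.column_stack([[0,0,1],Rt[:,0],Rt[:,1]])
    return T+Rt@np.array([p[0],p[1],0])+[0,0,-.0204]+B@Rm.T
# foot region only is free of the fingers; report bounding rows vs model
for f in("s8","d8"):
    c=cam(f);q=np.array([proj(c,p) for p in pose([0,0])]);a=q.min(0)-8;b=q.max(0)+8;r=tuple(map(int,(*a,*b)));m=mask(f,r);ys,xs=np.where(m);h=sil(c,pose([0,0]));hy,hx=np.where(h>.5)
    print(f,(xs.min(),xs.max(),ys.min(),ys.max()),(hx.min(),hx.max(),hy.min(),hy.max()))
```

```text
pos [ 0.574  -0.0248  0.2782] axes
 [[-0.997  0.073 -0.   ]
 [ 0.073  0.997  0.   ]
 [ 0.     0.    -1.   ]]
share [ 4.00e-04 -2.60e-03  5.54e-01]
s8 (np.int64(299), np.int64(319), np.int64(98), np.int64(126)) (np.int64(299), np.int64(320), np.int64(95), np.int64(128))
d8 (np.int64(359), np.int64(378), np.int64(123), np.int64(159)) (np.int64(356), np.int64(379), np.int64(117), np.int64(160))
```

>>> apply_moves(
  xyz=[
    [0, -0.0026, 0.11],
    [0, 0, 0.11],
    [0, 0, 0.11],
    [0, 0, 0.08],
    [0, 0, 0],
  ],
  rot=[
    [0, 0, 0],
    [0, 0, 0],
    [0, 0, 0],
    [0, 0, 0],
    [0, 0, 0],
  ],
  hand=[-1, -1, -1, -1, -1],
)

```text
clock: 20.62
position: [0.5725, -0.0257, 0.1534]
ee_rot: [-0.002, 0.037, 0.999, 0.0]
contact_force: [-0.5, -0.2, -1.0]
width: 0.0193
gripper_force: 39.9
```

>>> apply_moves(
  xyz=[
    [0, 0, 0.04],
    [0, 0, 0.03],
    [0, 0, 0.03],
    [0, 0, 0.015],
    [0, 0, 0],
  ],
  rot=[
    [0, 0, 0],
    [0, 0, 0],
    [0, 0, 0],
    [0, 0, 0],
    [0, 0, 0],
  ],
  hand=[-1, -1, -1, -1, -1],
)

```text
clock: 21.25
position: [0.5739, -0.0269, 0.1203]
ee_rot: [-0.0, 0.038, 0.999, 0.0]
contact_force: [-0.5, -0.1, -1.7]
width: 0.0196
gripper_force: 39.9
```

>>> apply_moves(
  xyz=[
    [0, 0, 0.015],
    [0, 0, 0.01],
    [0, 0, 0],
  ],
  rot=[
    [0, 0, 0],
    [0, 0, 0],
    [0, 0, 0],
  ],
  hand=[-1, -1, -1],
)

```text
clock: 21.62
position: [0.5739, -0.0268, 0.1129]
ee_rot: [-0.0, 0.037, 0.999, -0.0]
contact_force: [0.1, -0.8, -1.9]
width: 0.0196
gripper_force: 39.9
```

>>> apply_moves(
  xyz=[
    [0, 0.004, 0.015],
    [0, 0, 0.015],
    [0, 0, 0.006],
    [0, 0, 0],
  ],
  rot=[
    [0, 0, 0],
    [0, 0, 0],
    [0, 0, 0],
    [0, 0, 0],
  ],
  hand=[-1, -1, -1, -1],
)

```text
clock: 22.12
position: [0.5741, -0.0256, 0.1021]
ee_rot: [-0.0, 0.037, 0.999, -0.0]
contact_force: [-0.8, -0.1, -0.6]
width: 0.0194
gripper_force: 39.9
```

>>> apply_moves(
  xyz=[
    [0, 0, 0.004],
    [0, 0, 0],
  ],
  rot=[
    [0, 0, 0],
    [0, 0, 0],
  ],
  hand=[-1, -1],
)

```text
clock: 22.38
position: [0.5742, -0.0256, 0.1012]
ee_rot: [-0.0, 0.037, 0.999, -0.0]
contact_force: [0.2, 0.2, -0.5]
width: 0.0197
gripper_force: 39.9
```

>>> apply_moves(
  xyz=[
    [0, 0, 0.004],
    [0, 0, 0],
  ],
  rot=[
    [0, 0, 0],
    [0, 0, 0],
  ],
  hand=[-1, -1],
)

```text
clock: 22.62
position: [0.5741, -0.0256, 0.0999]
ee_rot: [-0.0, 0.037, 0.999, -0.0]
contact_force: [-0.6, 0.5, -1.7]
width: 0.0198
gripper_force: 39.9
```

>>> apply_moves(
  xyz=[
    [0, 0, 0.004],
    [0, 0, 0],
  ],
  rot=[
    [0, 0, 0],
    [0, 0, 0],
  ],
  hand=[-1, -1],
)

```text
clock: 22.88
position: [0.5741, -0.0256, 0.0987]
ee_rot: [-0.0, 0.037, 0.999, -0.0]
contact_force: [-0.3, -0.6, -0.8]
width: 0.0194
gripper_force: 39.9
```

>>> apply_moves(
  xyz=[
    [0, 0, 0.004],
    [0, 0, 0],
  ],
  rot=[
    [0, 0, 0],
    [0, 0, 0],
  ],
  hand=[-1, -1],
)

```text
clock: 23.12
position: [0.5742, -0.0256, 0.0975]
ee_rot: [-0.0, 0.037, 0.999, -0.0]
contact_force: [-0.2, 0.3, -1.1]
width: 0.0196
gripper_force: 39.9
```

>>> apply_moves(
  xyz=[
    [0, 0, 0.003],
    [0, 0, 0],
  ],
  rot=[
    [0, 0, 0],
    [0, 0, 0],
  ],
  hand=[-1, -1],
)

```text
clock: 23.38
position: [0.5746, -0.0257, 0.0974]
ee_rot: [0.0, 0.037, 0.999, -0.0]
contact_force: [-0.1, 0.2, 3.1]
width: 0.0195
gripper_force: 40.6
```

Contact at 0.0974 (0.098 expected for the floor). Releasing, then rising.

>>> apply_moves(
  xyz=[
    [0, 0, 0],
    [0, 0, 0],
    [0, 0, 0],
    [0, 0, 0],
    [0, 0, 0],
    [0, 0, 0],
    [0, 0, 0],
  ],
  rot=[
    [0, 0, 0],
    [0, 0, 0],
    [0, 0, 0],
    [0, 0, 0],
    [0, 0, 0],
    [0, 0, 0],
    [0, 0, 0],
  ],
  hand=[-0.3, 0.2, 0.6, 0.6, 0.6, 0.6, 0.6],
)

```text
clock: 24.25
position: [0.5742, -0.0256, 0.0967]
ee_rot: [-0.0, 0.037, 0.999, -0.0]
contact_force: [-0.8, 0.6, -1.1]
width: 0.0682
gripper_force: 0.0
```

>>> apply_moves(
  xyz=[
    [0, 0, -0.05],
    [0, 0, -0.12],
    [0, 0, -0.17],
    [0, 0, -0.17],
    [0, 0, -0.17],
    [0, 0, 0],
    [0, 0, 0],
  ],
  rot=[
    [0, 0, 0],
    [0, 0, 0],
    [0, 0, 0],
    [0, 0, 0],
    [0, 0, 0],
    [0, 0, 0],
    [0, 0, 0],
  ],
  hand=[0.6, 0.6, 0.6, 0.6, 0.6, 0.6, 0.6],
)

```text
clock: 25.12
position: [0.5739, -0.0256, 0.3011]
ee_rot: [0.0, 0.037, 0.999, -0.0]
contact_force: [0.5, -0.6, -0.3]
width: 0.0683
gripper_force: 0.0
```

Run:
```python
from fit import *
for n,f in(("scene","s9"),("side","d9"),("wrist","w9")):snap(n,f)
s=status.get_state();print(s["position"],s["width"],s["contact_force"],s["qpos"])
a=np.radians(4.35);ex=np.array([np.cos(a),-np.sin(a),0]);ey=np.array([np.sin(a),np.cos(a),0]);o=np.array([.5738,-.0255,.023])
def pose(p): return o+p[0]*ex+p[1]*ey+[0,0,.055]+B@np.column_stack([[0,0,1],ex,ey]).T
# bright top face only: fit top rectangle
def top(p): X=pose(p);return X[X[:,2]>.1]
for f in("s9","d9","w9"):
    c=cam(f);q=np.array([proj(c,p) for p in top([0,0])]);r=tuple(map(int,(*(q.min(0)-10),*(q.max(0)+10))))
    im=cv2.imread(f"pics/{f}.png").astype(int);m=(im[...,2]>150)&(im[...,1]<.4*im[...,2]);k=np.zeros_like(m);k[r[1]:r[3],r[0]:r[2]]=m[r[1]:r[3],r[0]:r[2]];ys,xs=np.where(k)
    print(f,q.min(0).round(1),q.max(0).round(1),"red",len(xs),(xs.min(),ys.min(),xs.max(),ys.max()) if len(xs) else None, (onz(c,xs.mean(),ys.mean(),.133)-o).round(4) if len(xs) else "")
```

```text
[ 0.57344266 -0.02549014  0.29924775] 0.06791071319772447 [-0.07253942  0.77354285  0.17208273] [-1.65521604e-01  2.46940239e-01  1.37932306e+00 -1.57766430e-04
  1.51868059e+00 -1.66133180e+00]
s9 [300.4 131.9] [320.3 141.5] red 10 (np.int64(316), np.int64(133), np.int64(318), np.int64(137)) [-0.0218  0.002   0.11  ]
d9 [353.7 169.2] [373.3 181. ] red 13 (np.int64(366), np.int64(178), np.int64(372), np.int64(181)) [-0.0266  0.0061  0.11  ]
w9 [307.1 159.2] [325.1 210.4] red 257 (np.int64(308), np.int64(159), np.int64(323), np.int64(208)) [-0.0047  0.0006  0.11  ]
```

The wrist view has the panel's red top at (308–323, 159–208), against (307–325, 159–210) predicted for it standing in the slot. Next the drawer: close the fingers and go down in front of the handle.

>>> apply_moves(
  xyz=[
    [0.141, 0, 0],
    [0.141, 0, 0],
    [0.141, 0, 0],
    [0.14, 0, 0],
    [0, 0, 0],
    [0, 0, 0],
    [0, 0, 0],
  ],
  rot=[
    [0, 0, 0],
    [0, 0, 0],
    [0, 0, 0],
    [0, 0, 0],
    [0, 0, 0],
    [0, 0, 0],
    [0, 0, 0],
  ],
  hand=[0.6, 0.6, -1, -1, -1, -1, -1],
)

```text
clock: 26.15
position: [0.4069, -0.0131, 0.3003]
ee_rot: [-0.0, 0.037, 0.999, 0.0]
contact_force: [0.2, 0.1, 0.2]
width: -0.0002
gripper_force: 0.0
```

>>> apply_moves(
  xyz=[
    [0, 0, 0.166],
    [0, 0, 0.166],
    [0, 0, 0.166],
    [0, 0, 0.165],
    [0, 0, 0],
    [0, 0, 0],
  ],
  rot=[
    [0, 0, 0],
    [0, 0, 0],
    [0, 0, 0],
    [0, 0, 0],
    [0, 0, 0],
    [0, 0, 0],
  ],
  hand=[-1, -1, -1, -1, -1, -1],
)

```text
clock: 26.9
position: [0.4076, -0.0133, 0.1029]
ee_rot: [0.001, 0.037, 0.999, -0.0]
contact_force: [-0.1, 0.3, 0.4]
width: 0.0002
gripper_force: 0.0
```

Run:
```python
from h import *
togo([.4502,-.0161,.1]);s=status.get_state();print(s["width"],s["contact_force"])
```

```text
pos [ 0.4076 -0.0133  0.1029] axes
 [[-0.997  0.075  0.001]
 [ 0.075  0.997 -0.   ]
 [-0.002 -0.    -1.   ]]
share [-0.1424  0.0014  0.0099]
0.00015710385171206634 [-0.13234361  0.2587652   0.44896214]
```

>>> apply_moves(
  xyz=[
    [-0.03, 0, 0],
    [-0.03, 0, 0],
    [-0.025, 0, 0],
    [-0.03, 0, 0],
    [-0.04, 0, 0],
    [-0.045, 0, 0],
    [-0.045, 0, 0],
    [-0.045, 0, 0],
  ],
  rot=[
    [0, 0, 0],
    [0, 0, 0],
    [0, 0, 0],
    [0, 0, 0],
    [0, 0, 0],
    [0, 0, 0],
    [0, 0, 0],
    [0, 0, 0],
  ],
  hand=[-1, -1, -1, -1, -1, -1, -1, -1],
)

```text
clock: 27.9
position: [0.4936, -0.0195, 0.1017]
ee_rot: [-0.0, 0.037, 0.999, -0.0]
contact_force: [-1.4, 0.0, 1.6]
width: -0.0
gripper_force: 0.7
```

>>> apply_moves(
  xyz=[
    [-0.045, 0, 0],
    [-0.045, 0, 0],
    [-0.045, 0, 0],
    [-0.035, 0, 0],
    [0, 0, 0],
  ],
  rot=[
    [0, 0, 0],
    [0, 0, 0],
    [0, 0, 0],
    [0, 0, 0],
    [0, 0, 0],
  ],
  hand=[-1, -1, -1, -1, -1],
)

```text
clock: 28.52
position: [0.5448, -0.0235, 0.1018]
ee_rot: [0.001, 0.037, 0.999, -0.0]
contact_force: [0.1, 0.3, 0.5]
width: 0.0001
gripper_force: 0.0
```

Run:
```python
from h import *
togo([.4502,-.0161,.1]);s=status.get_state();print(s["contact_force"])
```

```text
pos [ 0.5448 -0.0235  0.1018] axes
 [[-0.997  0.075  0.001]
 [ 0.075  0.997 -0.   ]
 [-0.001 -0.    -1.   ]]
share [0.3164 0.0011 0.0055]
[0.10139943 0.32948833 0.49349171]
```

>>> apply_moves(
  xyz=[
    [-0.025, 0, 0],
    [-0.025, 0, 0],
    [-0.02, 0, 0],
    [0, 0, 0],
  ],
  rot=[
    [0, 0, 0],
    [0, 0, 0],
    [0, 0, 0],
    [0, 0, 0],
  ],
  hand=[-1, -1, -1, -1],
)

```text
clock: 29.02
position: [0.5654, -0.0251, 0.1019]
ee_rot: [0.001, 0.037, 0.999, -0.0]
contact_force: [0.1, 0.2, -0.7]
width: 0.0001
gripper_force: 0.0
```

>>> apply_moves(
  xyz=[
    [-0.015, 0, 0],
    [-0.015, 0, 0],
  ],
  rot=[
    [0, 0, 0],
    [0, 0, 0],
  ],
  hand=[-1, -1],
)

```text
clock: 29.28
position: [0.5733, -0.0256, 0.1018]
ee_rot: [-0.0, 0.037, 0.999, -0.0]
contact_force: [-1.0, -0.6, 0.2]
width: -0.0002
gripper_force: 0.6
```

>>> apply_moves(
  xyz=[
    [-0.01, 0, 0],
    [-0.01, 0, 0],
  ],
  rot=[
    [0, 0, 0],
    [0, 0, 0],
  ],
  hand=[-1, -1],
)

```text
clock: 29.52
position: [0.5781, -0.0259, 0.1018]
ee_rot: [-0.002, 0.037, 0.999, -0.0]
contact_force: [-3.1, 1.2, 3.1]
width: -0.0001
gripper_force: 1.6
```

>>> apply_moves(
  xyz=[
    [-0.01, 0, 0],
    [-0.01, 0, 0],
    [0, 0, 0],
  ],
  rot=[
    [0, 0, 0],
    [0, 0, 0],
    [0, 0, 0],
  ],
  hand=[-1, -1, -1],
)

```text
clock: 29.9
position: [0.5864, -0.0266, 0.1019]
ee_rot: [0.001, 0.037, 0.999, -0.0]
contact_force: [-0.4, 0.6, 0.3]
width: -0.0001
gripper_force: 0.0
```

>>> apply_moves(
  xyz=[
    [-0.01, 0, 0],
    [-0.01, 0, 0],
    [0, 0, 0],
  ],
  rot=[
    [0, 0, 0],
    [0, 0, 0],
    [0, 0, 0],
  ],
  hand=[-1, -1, -1],
)

```text
clock: 30.28
position: [0.5876, -0.0266, 0.1016]
ee_rot: [-0.004, 0.037, 0.999, 0.0]
contact_force: [-7.6, 0.1, 5.0]
width: 0.0003
gripper_force: 4.0
```

>>> apply_moves(
  xyz=[
    [-0.01, 0, 0],
    [0, 0, 0],
  ],
  rot=[
    [0, 0, 0],
    [0, 0, 0],
  ],
  hand=[-1, -1],
)

```text
clock: 30.52
position: [0.5876, -0.0266, 0.1016]
ee_rot: [-0.007, 0.037, 0.999, 0.0]
contact_force: [-13.3, 0.3, 9.1]
width: 0.0003
gripper_force: 6.9
```

The catch was passed (force fell to zero), followed by a rising force against the hard stop. Backing off and checking.

>>> apply_moves(
  xyz=[
    [0.02, 0, 0],
    [0.05, 0, 0],
    [0.1, 0, 0],
    [0.1, 0, 0],
    [0.05, 0, -0.1],
    [0, 0, -0.15],
    [0, 0, -0.1],
    [0, 0, 0],
  ],
  rot=[
    [0, 0, 0],
    [0, 0, 0],
    [0, 0, 0],
    [0, 0, 0],
    [0, 0, 0],
    [0, 0, 0],
    [0, 0, 0],
    [0, 0, 0],
  ],
  hand=[-1, -1, -1, -1, -1, -1, -1, -1],
)

```text
clock: 31.52
position: [0.5001, -0.0202, 0.2094]
ee_rot: [0.003, 0.037, 0.999, -0.0]
contact_force: [-0.4, 0.4, -0.3]
width: 0.0
gripper_force: 0.0
```

Run:
```python
from h import *
c=snap("wrist","w10");snap("scene","s10");d=snap("side","d10");s=status.get_state();print(s["position"],s["contact_force"],s["width"])
a=np.radians(4.35);ex=np.array([np.cos(a),-np.sin(a),0])
h0=np.array([.4502,-.0161,.122])
# handle (blue-grey pixels) location along ex from wrist view
im=cv2.imread("pics/w10.png").astype(int);m=((im[...,0]-im[...,2])>5)&(im.sum(2)>150)
m=cv2.morphologyEx(m.astype(np.uint8),cv2.MORPH_OPEN,np.ones((3,3)))
n,l,st,ce=cv2.connectedComponentsWithStats(m)
for i in range(1,n):
    if st[i,4]>150: print(st[i],ce[i],((onz(c,*ce[i],.122)-h0)@ex).round(4))
for D in(.14,.15,.16,.17):print(D,proj(c,h0+D*ex),proj(d,h0+D*ex))
```

```text
[ 0.4976674  -0.01978928  0.2057948 ] [-0.28327395  0.31815082 -0.24881887] 9.015190540735534e-05
0.14 (np.float64(316.37701366335415), np.float64(293.5188226681603)) (np.float64(359.2002260980399), np.float64(175.56592542732673))
0.15 (np.float64(316.3692346630696), np.float64(302.311524617299)) (np.float64(356.77744819548155), np.float64(174.07344903320327))
0.16 (np.float64(316.36162136528816), np.float64(310.91693094119154)) (np.float64(354.37488471982914), np.float64(172.59342510323097))
0.17 (np.float64(316.35416853129743), np.float64(319.3409630224371)) (np.float64(351.99228373375166), np.float64(171.1256984393131))
```

The handle travelled 0.154 m, within the 0.14–0.17 m opening range. The catch peak came 9.5 mm before the stop, as specified. The arm is clear, so I'll hand in.

>>> apply_moves(
  xyz=[
    [0, 0, 0],
    [0, 0, 0],
    [0, 0, 0],
    [0, 0, 0],
  ],
  rot=[
    [0, 0, 0],
    [0, 0, 0],
    [0, 0, 0],
    [0, 0, 0],
  ],
  hand=[-1, -1, -1, -1],
)

```text
clock: 32.17
position: [0.4985, -0.0199, 0.2066]
ee_rot: [-0.0, 0.037, 0.999, -0.0]
contact_force: [0.6, 1.2, 0.3]
width: -0.0005
gripper_force: 0.0
```

```bash
python3 -c "
from rig import job;print(job.sign_off())"
```

```text
the job is handed in; nothing more can be done
None
```

The job is handed in at about 32 s, with no verdict returned: the panel was stood on the pad and then in the middle slot, and the drawer was pushed past its catch to the stop; that it is home rests on the push forces and handle travel (0.154 m), as the last pictures did not confirm it or re-check the panel.

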